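# Rack two glass colour bars in the V-rest

### The arm

A 6-joint arm with a two-finger parallel gripper is mounted at the origin on the work surface. World frame = base frame: x ahead of the robot, y to its left, z up, the work surface at z = 0. Lengths are in m, angles in rad, forces in N, time in s.
With the tool pointing down it reaches from about 0.275 to 0.85 m from the base axis. Payload 19 kg.
Tool frame: the origin (TCP) lies at the very end of the fingers, on their centre line; the grasp point (between the pads) lies 19 mm behind it; z points along the fingers, x is the direction in which the jaws open and shut, and the axes are right-handed (so a half turn about z gives the same grasp; the last joint's range is limited). The gripper opens to 85 mm and grips with 20 to 120 N. Pads are 22 mm wide; open, the fingers measure 114 mm over their backs; the gripper's body (76 mm by 85 mm) begins 54 mm behind the grasp point. The pads swing forward as they close: fully open they stand 13 mm farther back than shut.
Start: joints at [-0.134, 0.15, 1.437, -0, 1.554, -0.134], TCP at [0.575, -0, 0.231] pointing down, gripper open.
Joint ranges: [-2.8, 2.8], [-0.68, 2.1], [0.12, 2.68], [-1.39, 4.53], [0.16, 2.79], [-2.81, 2.81]. Speed limits (rad/s): [1.89, 1.89, 2.22, 3.01, 3.01, 3.01].

### API

Orientations are given as a 3x3 rotation matrix whose columns are the frame's x, y, z axes.
In Python, from station import ctrl gives the robot as it stands.
- The arm moves only by the tool drive_tool, never from a script. Its argument "moves" is a list that holds one entry, the list of rows, each a list of 7 numbers: the shift along the world's x, y, z in cm, then the turn, a rotation vector about the world's x, y, z in rad, then the closure, from -1 (fully open) to 1 (shut). In form: [[[x, y, z, rx, ry, rz, grip], ...]]. A call has 1 to 5 rows; each row shifts and turns the pose as measured when the row begins; what a row does not reach is not made up. A row lasts 1/10 s, in which the tool goes at most 50 mm and 8.59 degrees, less where a joint would pass 70% of its speed; a pose out of reach is approached as far as the arm can. A call with a gripper value outside its range is refused whole. The fingers move at their own pace and stop on an object; "newtons" is the grip in N (left out, the last holds). Time passes only in rows, so rows that do not move let the fingers close. It gives the time, the measured TCP pose, the force and the opening at its end, in the units of the state.
- ctrl.observe(): the state, without advancing time (a new reading comes with each control period).
- ctrl.snapshot(name): name is "scene" or "side" or "wrist"; returns the picture (480x640x3 uint8, red, green, blue); there is no depth.
- ctrl.get_calibration(name): a dict with "mtx" (3x3 intrinsics, pixels), "R" (3x3) and "t" (3): a world point X has camera coordinates R X + t. Camera axes: x right, y down, z forward; pixel columns grow to the right and rows downward; lengths in m; the calibration is good to about 2 mm. A picture is of the moment at which its call begins: read the wrist's pose just before it. get_calibration takes no time and is no camera call; for the wrist camera it gives the pose at the moment of the call.
- ctrl.hand_in(): hands the job in, once; it reports no verdict.
The state is a dict: "time_s": time; "joints": joint angles; "qd": joint speeds; "joint_torque": joint torques, N m; "eef_pos": TCP position; "ee_rot": TCP orientation; "wrist_force": force on the tool from outside, world axes, zero at the start; "torque": the same for the moment, N m; "finger_gap": finger opening in m.
Only numpy, scipy, OpenCV 4.12 (cv2) and the standard library are available. Lean on these libraries where they do the work, as an engineer would, in place of code of your own. Each camera call takes 0.05 s, during which the arm holds its last target. There are 200 camera calls.

### The job

In this glass-blowing studio, lay the two full-size glass colour bars in the steel rest, one in each pair of V-notches, so that each bar lies across both of its V's, about centred, and cannot roll. Set them down gently without letting them drop: they are glass. The short stub and the thin cane are not wanted.

Things in the scene. Friction and masses are not known exactly. Their poses are not given: they have to be found in the camera images.
- bar_a_center (a point): One of two identical full-size bars: solid teal glass cylinder 30 mm in diameter, 160 mm long, 280 g, lying loose on the bench. This point is its centre, 15 mm above what it lies on; x runs along its length. Both such bars are to be moved, each to either place. (Not wanted, same glass: a stub 30 mm thick but 70 mm long, a cane 160 mm long but 10 mm thick.)
- bar_b_center (a point): One of two identical full-size bars: solid teal glass cylinder 30 mm in diameter, 160 mm long, 280 g, lying loose on the bench. This point is its centre, 15 mm above what it lies on; x runs along its length.
- notch_left (a point): Left (+y) bar place of the fixed steel rest (bright V pieces on a dark plate): two upturned angle-iron V's on posts, at x = -50 and +50 mm from this point, each 20 mm long in x, with an 80 mm clear gap between for fingers. V's are 90 degrees, bottom 40 mm and top 65 mm above the bench, mouth 51 mm wide in y. This point is where a laid bar's centre comes to be, 61 mm above the bench; x is the bar's direction (either way round).
- notch_right (a point): Right (-y) bar place of the same rest, made the same: 110 mm from the left one, parallel to it. This point is where a laid bar's centre comes to be, 61 mm above the bench; x is the bar's direction (either way round). The rest's base plate is 150 mm (x) by 200 mm (y), 8 mm thick.
Not all that is in view belongs to the job. Leave any red look-alike of the part that bears bar_b_center alone.

How it is judged:
By the outcome, as a careful person would: the job done as asked, in the order asked, and still so for the second after the job is handed in, with the robot touching nothing.
It also fails if it takes over 58 s, if anything falls off the work surface, if the arm or the gripper's body presses on something with over 40 N, if the wrist force passes 120 N, or if a joint passes its speed limit or range.

## Working session

There is one attempt and no reset: what is moved stays moved. The work goes in short steps, Python scripts to look and compute and a tool call to move; the robot and the scene stay as the last step left them, time stands still between calls to the robot, and variables do not carry over. Pictures are saved under pics/ and viewed, about 8 in all and at most 12, crops included, and the job is handed in when it is done.

Besides the shell and the picture viewer there is one more tool, called after "Request:" as name(argument=value, ...), one argument or row to a line, values as JSON. drive_tool: Moves the arm, as the interface text tells. Its arguments: {"type":"object","properties":{"moves":{"type":"array","items":{"type":"array","items":{"type":"array","items":{"type":"number"}}}},"newtons":{"type":"number"}},"required":["moves"]}

```bash
mkdir -p pics
cat > h.py <<'E'
import numpy as np, cv2
from station import ctrl
def snap(n,f):
    c=ctrl.get_calibration(n); im=ctrl.snapshot(n)
    cv2.imwrite(f'pics/{f}.png',im[:,:,::-1]); np.savez(f'pics/{f}.npz',**{k:np.array(c[k]) for k in('mtx','R','t')}); return im
def px2w(f,uv,z):
    c=np.load(f'pics/{f}.npz'); d=c['R'].T@np.linalg.inv(c['mtx'])@np.array([uv[0],uv[1],1.]); o=-c['R'].T@c['t']
    return o+d*(z-o[2])/d[2]
def w2px(f,X):
    c=np.load(f'pics/{f}.npz'); p=c['mtx']@(c['R']@np.array(X)+c['t']); return p[:2]/p[2]
E
python3 - <<'E'
from h import *
a=snap('scene','s1'); b=snap('side','d1'); 
for n in('s1','d1'):
    c=np.load(f'pics/{n}.npz'); print(n,-c['R'].T@c['t'])
print(ctrl.observe())
E
```

```text
s1 [1.15154276 0.37084895 0.93090284]
d1 [0.24176413 1.16848201 0.91442842]
{'time_s': 0.1, 'joints': array([-1.33975072e-01,  1.50922814e-01,  1.43793705e+00,  5.39708865e-06,
        1.55381052e+00, -1.33973825e-01]), 'qd': array([ 0.00102028, -0.00128128, -0.00102952,  0.00070163,  0.0007672 ,
       -0.00015488]), 'joint_torque': array([ 4.39465453e-03, -7.14378047e+01, -5.71798074e+01, -8.77157845e-05,
        7.01135112e-03, -1.30998615e-04]), 'eef_pos': array([5.74781977e-01, 2.56759540e-05, 2.30758237e-01]), 'ee_rot': array([[ 9.99999430e-01, -1.42097503e-06, -1.06735369e-03],
       [-1.26161379e-06, -9.99999989e-01,  1.49305657e-04],
       [-1.06735389e-03, -1.49304225e-04, -9.99999419e-01]]), 'wrist_force': array([-0.34613181,  0.78426974,  0.62868972]), 'torque': array([-0.0099279 , -0.02363983, -0.02992641]), 'finger_gap': 0.08561137861151742}
```

View pics/s1.png

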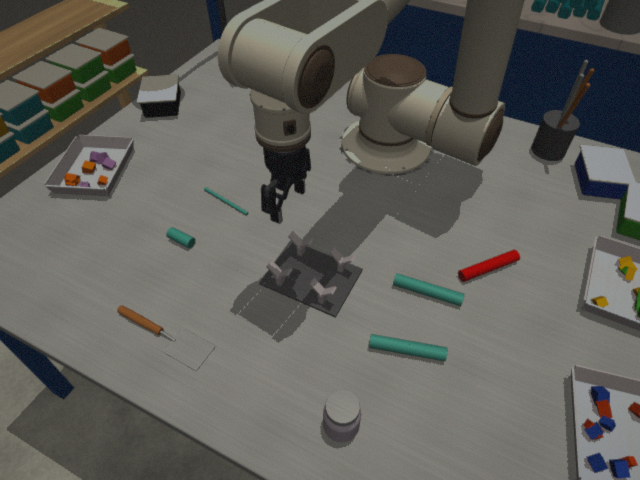

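View pics/d1.png

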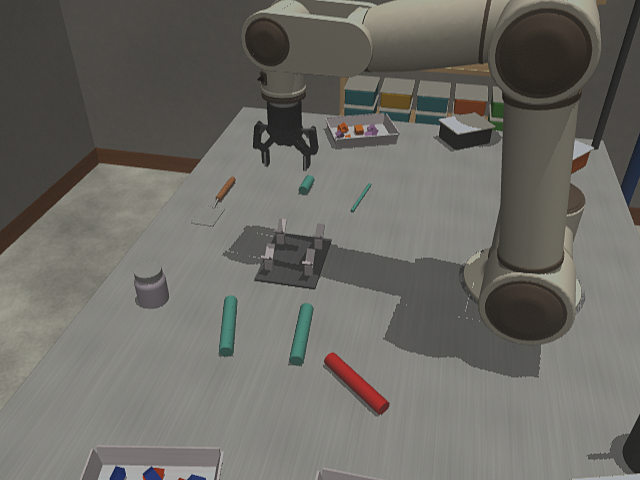

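Scene: the teal bars at (428,290) and (408,348) are full-size. The stub is at (181,238), the cane at (226,201) and the red look-alike at (489,265). The rest is at (311,273). Next I'll confirm with an enlarged crop.

Run:
```python
from h import *
im=cv2.imread('pics/s1.png')[220:375,250:475]
cv2.imwrite('pics/c1.png',cv2.resize(im,None,fx=3.5,fy=3.5,interpolation=cv2.INTER_CUBIC))
for f in('s1','d1'):
    im=cv2.imread(f'pics/{f}.png'); h=cv2.cvtColor(im,cv2.COLOR_BGR2HSV)
    m=cv2.inRange(h,(75,90,50),(95,255,255))
    n,l,s,c=cv2.connectedComponentsWithStats(m)
    for i in range(1,n):
        if s[i,4]<100: continue
        p=np.argwhere(l==i)[:,::-1].astype(np.float32)
        r=cv2.minAreaRect(p); b=cv2.boxPoints(r)
        d=[np.linalg.norm(b[0]-b[1]),np.linalg.norm(b[1]-b[2])]
        e=((b[1]+b[2])/2,(b[3]+b[0])/2) if d[0]>d[1] else ((b[0]+b[1])/2,(b[2]+b[3])/2)
        w=[px2w(f,q,.015) for q in e]; v=w[1]-w[0]
        print(f,c[i].round(),'ctr',px2w(f,r[0],.015).round(4),'len',np.linalg.norm(v).round(3),'yaw',np.degrees(np.arctan2(v[1],v[0])).round(1),'wpx',min(r[1]))
```

```text
s1 [226. 201.] ctr [ 0.4426 -0.2836  0.015 ] len 0.156 yaw 79.6 wpx 2.9041998386383057
s1 [180. 237.] ctr [ 0.6026 -0.31    0.015 ] len 0.082 yaw 86.8 wpx 10.733125686645508
s1 [428. 289.] ctr [0.4682 0.2948 0.015 ] len 0.16 yaw 95.7 wpx 12.100287437438965
s1 [408. 347.] ctr [0.6287 0.3058 0.015 ] len 0.16 yaw 105.4 wpx 13.587183952331543
d1 [359.  97.] ctr [ 0.5521 -0.9935  0.015 ] len 0.111 yaw -179.4 wpx 13.37032413482666
d1 [432. 104.] ctr [ 0.2721 -0.9932  0.015 ] len 0.11 yaw 179.5 wpx 13.670897483825684
d1 [356. 111.] ctr [ 0.5331 -0.8678  0.015 ] len 0.1 yaw 12.7 wpx 6.0
d1 [398. 116.] ctr [ 0.3951 -0.8513  0.015 ] len 0.091 yaw -179.9 wpx 7.514466762542725
d1 [427. 119.] ctr [ 0.2728 -0.851   0.015 ] len 0.096 yaw 179.5 wpx 7.679536819458008
d1 [307. 182.] ctr [ 0.6008 -0.3128  0.015 ] len 0.094 yaw 85.5 wpx 8.691983222961426
d1 [228. 324.] ctr [0.6273 0.3078 0.015 ] len 0.183 yaw 105.2 wpx 13.399652481079102
d1 [302. 331.] ctr [0.4682 0.2949 0.015 ] len 0.176 yaw 96.1 wpx 13.51449203491211
```

View pics/c1.png

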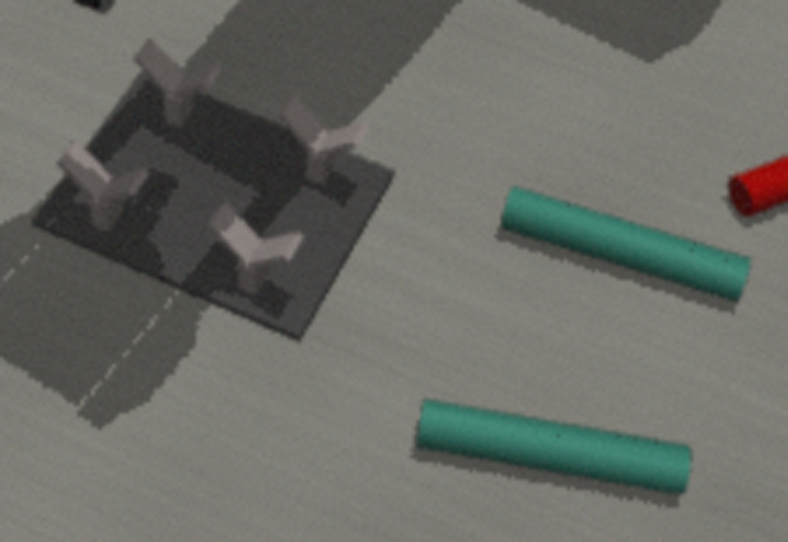

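The crop shows both teal bars as full-length and 30 mm thick, clear of the red one. The plate corners are at (35,222), (393,173) and (300,340) in the crop.

Run:
```python
from h import *
f=lambda u,v,z=.008:px2w('s1',(250+u/3.5-.35,220+v/3.5-.35),z)
L,R,B=f(35,222),f(393,173),f(300,340)
print(L,R,B,'LB',np.linalg.norm(L-B),'RB',np.linalg.norm(R-B),'ctr',(L+R)/2)
yaw=np.arctan2(*(B-R)[1::-1]); y2=np.arctan2(*(B-L)[1::-1])-np.pi/2; print(np.degrees([yaw,y2]))
C=(L+R)/2; C[2]=0
im1=cv2.imread('pics/s1.png');im2=cv2.imread('pics/d1.png')
a=(yaw+y2)/2; Rm=np.array([[np.cos(a),-np.sin(a),0],[np.sin(a),np.cos(a),0],[0,0,1]])
S=4;o=[]
for fn,(x0,y0) in(('s1',(250,220)),('d1',(240,210))):
    im=cv2.resize(cv2.imread(f'pics/{fn}.png')[y0:y0+100,x0:x0+120],None,fx=S,fy=S,interpolation=cv2.INTER_CUBIC)
    def P(x,y,z):
        p=w2px(fn,C+Rm@np.array([x,y,z])); return tuple(int(round(k)) for k in ((p-[x0,y0]+.5)*S))
    cv2.polylines(im,[np.array([P(x,y,.008) for x,y in((.075,.1),(.075,-.1),(-.075,-.1),(-.075,.1))])],True,(0,255,255),1)
    for y in(.055,-.055):
        for x in(-.06,-.04,.04,.06): cv2.polylines(im,[np.array([P(x,y-.0255,.065),P(x,y,.040),P(x,y+.0255,.065)])],False,(0,255,0) if x>0 else (255,0,255),1)
    o.append(im)
cv2.imwrite('pics/o1.png',np.vstack(o)[:, :] if 0 else cv2.resize(np.hstack(o),(800,333)))
```

```text
[ 0.62738993 -0.06135089  0.008     ] [0.48028496 0.13397578 0.008     ] [0.62833234 0.13605936 0.008     ] LB 0.19741249817678883 RB 0.14806203980314828 ctr [0.55383745 0.03631245 0.008     ]
[ 0.80631252 -0.27351996]
```

View pics/o1.png

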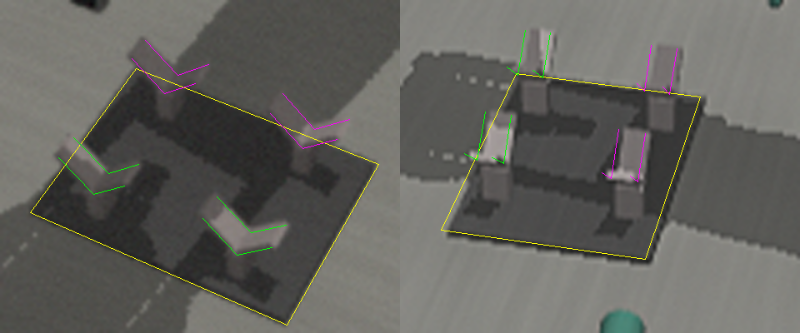

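```bash
cat > ov.py <<'E'
from h import *
def ov(fn,C,a,S=1):
    C=np.array([C[0],C[1],0]); Rm=np.array([[np.cos(a),-np.sin(a),0],[np.sin(a),np.cos(a),0],[0,0,1]])
    im=cv2.imread(f'pics/{fn}.png')
    P=lambda x,y,z:tuple(int(round(k)) for k in w2px(fn,C+Rm@np.array([x,y,z])))
    cv2.polylines(im,[np.array([P(x,y,.008) for x,y in((.075,.1),(.075,-.1),(-.075,-.1),(-.075,.1))])],True,(0,255,255),1)
    for y in(.055,-.055):
        for x in(-.06,-.04,.04,.06): cv2.polylines(im,[np.array([P(x,y-.0255,.065),P(x,y,.040),P(x,y+.0255,.065)])],False,(0,255,0) if x>0 else (255,0,255),1)
    return im
E
python3 - <<'E'
from ov import *
snap('wrist','w1'); c=np.load('pics/w1.npz'); print(-c['R'].T@c['t'])
cv2.imwrite('pics/w1o.png',ov('w1',(.552,.0375),.005))
E
```

```text
[0.57547991 0.07356346 0.37317282]
```

View pics/w1o.png

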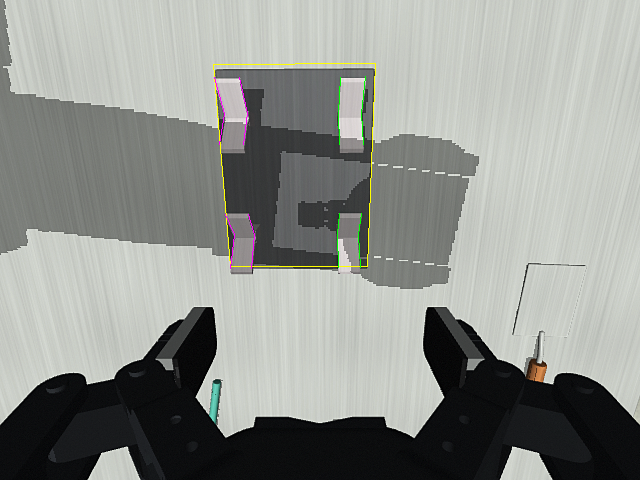

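The wrist overlay fits the plate and V's within about 2–3 mm, which puts the rest centre near (0.552, 0.036) with yaw about 0. The places are therefore y ≈ 0.091 and y ≈ -0.019. I'll go for bar B first, at (0.628, 0.307), yaw 105°.

Request:
drive_tool(
  moves=[
    [[0.8,4.5,-0.5,0,0,0.054,-1],[0.8,4.5,-0.5,0,0,0.054,-1],[0.8,4.5,-0.5,0,0,0.054,-1],[0.8,4.5,-0.5,0,0,0.054,-1],[0.8,4.5,-0.5,0,0,0.051,-1]],
  ],
  newtons=40,
)

```text
time_s: 0.65
eef_pos: [0.6152, 0.2271, 0.205]
ee_rot: [[0.965, 0.264, -0.0], [0.264, -0.965, -0.002], [-0.001, 0.001, -1.0]]
wrist_force: [0.8, -0.9, -0.1]
finger_gap: 0.0857
```

Request:
drive_tool(
  moves=[
    [[0.6,3.9,-2,0,0,0,-1],[0.6,4.0,-2,0,0,0,-1],[0,0,-4,0,0,0,-1],[0,0,-2,0,0,0,-1],[0,0,0,0,0,0,-1]],
  ],
)

```text
time_s: 1.15
eef_pos: [0.6256, 0.3165, 0.0986]
ee_rot: [[0.962, 0.273, -0.003], [0.273, -0.962, -0.001], [-0.003, 0.001, -1.0]]
wrist_force: [-0.4, -0.4, 0.7]
finger_gap: 0.0852
```

Run:
```python
from h import *
o=ctrl.observe(); print(o['eef_pos']); im=snap('wrist','w2')[:,:,::-1]
h=cv2.cvtColor(np.ascontiguousarray(im),cv2.COLOR_BGR2HSV); m=cv2.inRange(h,(75,90,50),(95,255,255))
n,l,s,c=cv2.connectedComponentsWithStats(m)
for i in range(1,n):
    if s[i,4]>300:
        r=cv2.minAreaRect(np.argwhere(l==i)[:,::-1].astype(np.float32)); print(r,s[i]); print([px2w('w2',q,.015).round(4) for q in cv2.boxPoints(r)],px2w('w2',r[0],.015))
```

```text
[0.62557451 0.31654608 0.09864073]
((74.0, 211.5), (253.0, 58.0), 90.0) [   45    85    59   254 12689]
[array([0.4437, 0.3705, 0.015 ]), array([0.4763, 0.3797, 0.015 ]), array([0.4934, 0.2098, 0.015 ]), array([0.453 , 0.1982, 0.015 ])] [0.46589097 0.29862599 0.015     ]
((321.5, 265.0), (234.0, 47.0), 90.0) [  298   148    48   235 10021]
[array([0.595 , 0.3766, 0.015 ]), array([0.6227, 0.3844, 0.015 ]), array([0.6726, 0.2218, 0.015 ]), array([0.6386, 0.2121, 0.015 ])] [0.62981831 0.30711453 0.015     ]
```

View pics/w2.png

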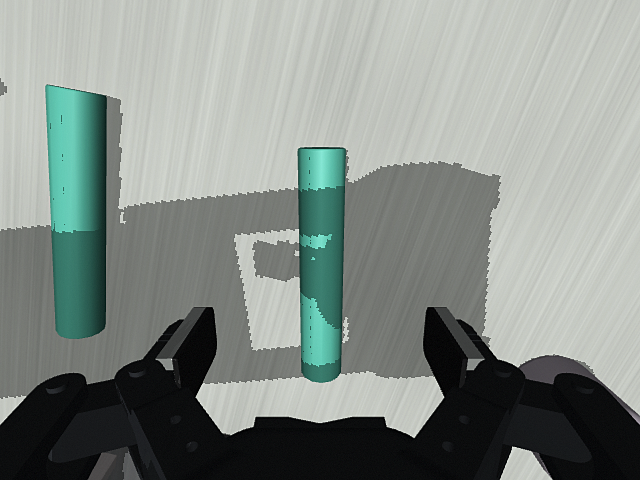

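The wrist view shows bar B at (321,265), centred between the fingers and aligned with them. Bar A is at (74,211).

Request:
drive_tool(
  moves=[
    [[0.2,-0.9,-3,0,0,0,-1],[0,0,-3,0,0,0,-1],[0,0,-2,0,0,0,-1],[0,0,-1,0,0,0,-1],[0,0,0,0,0,0,-1]],
  ],
)

```text
time_s: 1.7
eef_pos: [0.6319, 0.3065, 0.0164]
ee_rot: [[0.963, 0.271, 0.008], [0.271, -0.963, 0.002], [0.009, 0.0, -1.0]]
wrist_force: [-0.7, -0.1, 1.4]
finger_gap: 0.0854
```

Request:
drive_tool(
  moves=[
    [[0,0,0,0,0,0,1],[0,0,0,0,0,0,1],[0,0,0,0,0,0,1],[0,0,0,0,0,0,1],[0,0,0,0,0,0,1]],
  ],
  newtons=40,
)

```text
time_s: 2.2
eef_pos: [0.6343, 0.3071, 0.0255]
ee_rot: [[0.963, 0.27, 0.015], [0.27, -0.963, 0.004], [0.016, -0.0, -1.0]]
wrist_force: [-4.3, -1.6, 35.9]
finger_gap: 0.0161
```

The fingers closed too high and slipped up over the bar. I'll open and look again.

Request:
drive_tool(
  moves=[
    [[0,0,0.5,0,0,0,-1],[0,0,1,0,0,0,-1],[0,0,1,0,0,0,-1],[0,0,1,0,0,0,-1],[0,0,0,0,0,0,-1]],
  ],
)

```text
time_s: 2.7
eef_pos: [0.6352, 0.3077, 0.0663]
ee_rot: [[0.962, 0.271, 0.019], [0.271, -0.963, 0.006], [0.02, -0.0, -1.0]]
wrist_force: [-0.4, 0.5, 0.0]
finger_gap: 0.0848
```

```bash
cat > cen.py <<'E'
from h import *
import sys
def wr(f):
    o=ctrl.observe(); print(o['eef_pos'],o['ee_rot'][:,0].round(3),o['ee_rot'][:,2].round(3),o['finger_gap']); im=snap('wrist',f)[:,:,::-1]
    m=cv2.inRange(cv2.cvtColor(np.ascontiguousarray(im),cv2.COLOR_BGR2HSV),(75,90,50),(95,255,255))
    n,l,s,c=cv2.connectedComponentsWithStats(m)
    for i in range(1,n):
        if s[i,4]>300:
            r=cv2.minAreaRect(np.argwhere(l==i)[:,::-1].astype(np.float32)); b=[px2w(f,q,.015) for q in cv2.boxPoints(r)]
            print(s[i],r[2],px2w(f,r[0],.015).round(4),[q[:2].round(4) for q in b])
wr(sys.argv[1])
E
python3 cen.py w3
```

```text
[0.63523964 0.30767935 0.06628222] [0.962 0.271 0.02 ] [ 0.019  0.006 -1.   ] 0.08476869898152178
[    0    54    50   303 13314] 90.0 [0.4729 0.3009 0.015 ] [array([0.4586, 0.3731]), array([0.4809, 0.3795]), array([0.4912, 0.2081]), array([0.4625, 0.2005])]
[  293   127    56   276 13769] 0.0 [0.6365 0.3102 0.015 ] [array([0.6453, 0.2131]), array([0.6023, 0.3791]), array([0.6297, 0.3868]), array([0.6803, 0.2223])]
```

View pics/w3.png

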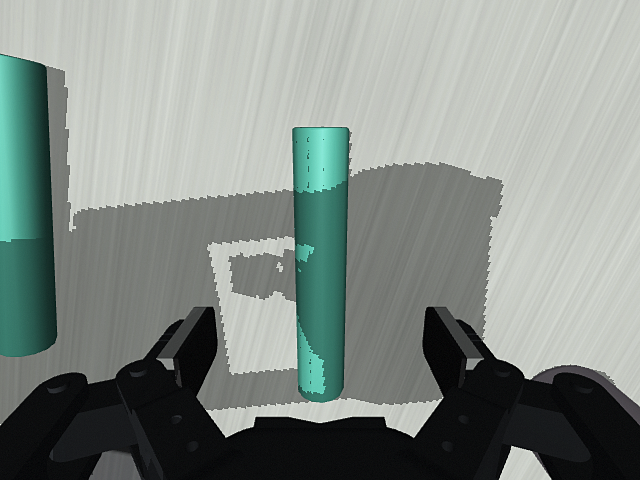

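The wrist view shows bar B still aligned and centred between the fingers at (321,265), unharmed. I'll go lower this time and take out the small tilt.

Request:
drive_tool(
  moves=[
    [[0.1,0,-2.5,-0.006,0.02,0,-1],[0,0,-2,0,0,0,-1],[0,0,-0.5,0,0,0,-1],[0,0,0,0,0,0,-1]],
  ],
)

```text
time_s: 3.15
eef_pos: [0.6356, 0.3074, 0.0135]
ee_rot: [[0.963, 0.271, -0.003], [0.271, -0.963, -0.001], [-0.003, 0.0, -1.0]]
wrist_force: [0.2, -0.3, 0.5]
finger_gap: 0.0856
```

Request:
drive_tool(
  moves=[
    [[0,0,-0.9,0,0,0,-1],[0,0,0,0,0,0,-1]],
  ],
)

```text
time_s: 3.35
eef_pos: [0.6358, 0.3075, 0.0047]
ee_rot: [[0.963, 0.271, -0.002], [0.271, -0.963, -0.001], [-0.002, 0.0, -1.0]]
wrist_force: [0.3, 0.6, -0.1]
finger_gap: 0.0856
```

Request:
drive_tool(
  moves=[
    [[0,0,0,0,0,0,1],[0,0,0,0,0,0,1],[0,0,0,0,0,0,1],[0,0,0,0,0,0,1]],
  ],
  newtons=30,
)

```text
time_s: 3.75
eef_pos: [0.6366, 0.3079, 0.0066]
ee_rot: [[0.963, 0.271, 0.0], [0.271, -0.963, 0.0], [0.0, -0.0, -1.0]]
wrist_force: [-0.7, 0.1, 9.7]
finger_gap: 0.0288
```

The gap is 28.8 mm with upward force, so the grip is slightly above the bar's axis. I'll reopen and go about 4 mm lower.

Request:
drive_tool(
  moves=[
    [[0,0,0,0,0,0,0],[0,0,0,0,0,0,0],[0,0,-0.5,0,0,0,0],[0,0,0,0,0,0,0]],
  ],
)

```text
time_s: 4.15
eef_pos: [0.6367, 0.3079, 0.0016]
ee_rot: [[0.963, 0.271, 0.001], [0.271, -0.963, 0.0], [0.001, -0.0, -1.0]]
wrist_force: [0.3, 0.0, -0.8]
finger_gap: 0.0427
```

Request:
drive_tool(
  moves=[
    [[0,0,0,0,0,0,1],[0,0,0,0,0,0,1],[0,0,0,0,0,0,1]],
  ],
  newtons=40,
)

```text
time_s: 4.45
eef_pos: [0.6366, 0.3079, 0.0017]
ee_rot: [[0.963, 0.271, 0.001], [0.271, -0.963, 0.0], [0.001, -0.0, -1.0]]
wrist_force: [0.0, 0.1, 0.2]
finger_gap: 0.0289
```

Request:
drive_tool(
  moves=[
    [[0,0,1,0,0,0,1],[0,0,2,0,0,0,1],[0,0,3,0,0,0,1],[0,0,4,0,0,0,1],[0,0,4,0,0,0,1]],
  ],
  newtons=60,
)

```text
time_s: 4.95
eef_pos: [0.6326, 0.3063, 0.1401]
ee_rot: [[0.963, 0.271, -0.012], [0.271, -0.963, -0.004], [-0.012, 0.001, -1.0]]
wrist_force: [1.2, -0.0, -2.1]
finger_gap: 0.0279
```

```bash
python3 cen.py w4
python3 - <<'E'
from h import *
a=snap('side','d2');b=cv2.imread('pics/w4.png')
cv2.imwrite('pics/m4.png',np.hstack([cv2.resize(b,(400,300)),cv2.resize(a[180:380,120:387,::-1],(400,300))]))
E
```

```text
[0.63255013 0.30633717 0.14012355] [ 0.963  0.271 -0.012] [-0.012 -0.004 -1.   ] 0.027880821864440995
[  85   75   49  221 9475] 90.0 [0.4688 0.2994 0.015 ] [array([0.4449, 0.3712]), array([0.477 , 0.3801]), array([0.4974, 0.2135]), array([0.4589, 0.2024])]
[  277   121    86   302 22703] 90.0 [0.6399 0.276  0.015 ] [array([0.5798, 0.3779]), array([0.6379, 0.3943]), array([0.7182, 0.1433]), array([0.6426, 0.1211])]
```

View pics/m4.png

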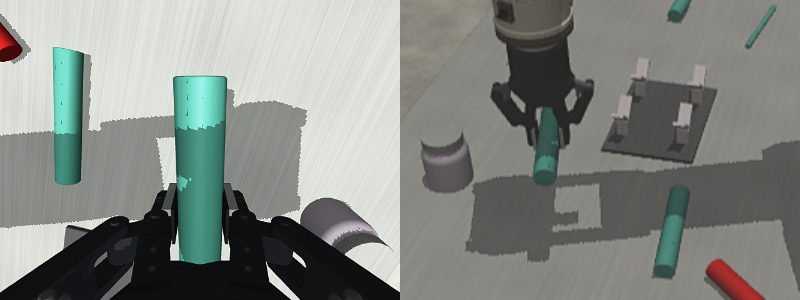

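The bar is held level; in the left view its far end is at (200,76) and near end at (200,262). Next, its offset along the axis.

Run:
```python
from h import *
p=np.array([.6326,.3063]);ax=np.array([-.271,.963])
for uv in((321,121),(321,128),(321,419),(321,423)):
    for z in(.138,.153,.168): print(uv,z,((px2w('w4',uv,z)[:2]-p)@ax).round(4), end=' ')
    print()
```

```text
(321, 121) 0.138 0.0789 (321, 121) 0.153 0.0783 (321, 121) 0.168 0.0778 
(321, 128) 0.138 0.0763 (321, 128) 0.153 0.076 (321, 128) 0.168 0.0758 
(321, 419) 0.138 -0.0618 (321, 419) 0.153 -0.0477 (321, 419) 0.168 -0.0337 
(321, 423) 0.138 -0.0643 (321, 423) 0.153 -0.0499 (321, 423) 0.168 -0.0356
```

Request:
drive_tool(
  moves=[
    [[-0.8,-3.2,0,0.004,-0.012,0.13,1],[-0.8,-3.2,0,0,0,0.13,1],[-0.8,-3.2,0,0,0,0.13,1],[-0.8,-3.2,0,0,0,0.13,1],[-0.8,-3.2,0,0,0,0.13,1]],
  ],
)

```text
time_s: 5.55
eef_pos: [0.5924, 0.146, 0.1455]
ee_rot: [[0.582, 0.813, 0.006], [0.813, -0.582, 0.01], [0.011, -0.001, -1.0]]
wrist_force: [0.3, 0.1, -3.0]
finger_gap: 0.0281
```

Request:
drive_tool(
  moves=[
    [[-0.8,-3.2,0,0,0,0.13,1],[-0.8,-3.2,0,0,0,0.13,1],[-0.8,-3.2,0,0,0,0.13,1],[-0.8,-3.2,0,0,0,0.13,1],[-0.4,-1.5,0,0,0,0.07,1]],
  ],
)

```text
time_s: 6.05
eef_pos: [0.5523, -0.0041, 0.1448]
ee_rot: [[0.004, 1.0, -0.002], [1.0, -0.004, 0.011], [0.011, -0.002, -1.0]]
wrist_force: [0.4, 0.2, -2.4]
finger_gap: 0.0281
```

Request:
drive_tool(
  moves=[
    [[0,0,0,0,0,0,1]],
  ],
)

```text
time_s: 6.15
eef_pos: [0.5517, -0.0059, 0.1447]
ee_rot: [[0.004, 1.0, -0.003], [1.0, -0.004, 0.01], [0.01, -0.003, -1.0]]
wrist_force: [0.9, 0.2, -3.0]
finger_gap: 0.028
```

Request:
drive_tool(
  moves=[
    [[-0.1,-0.7,-1,-0.01,-0.003,0,1],[0,-0.6,-2.5,0,0,0,1],[0,0,-2,0,0,0,1],[0,0,-1,0,0,0,1],[0,0,0,0,0,0,1]],
  ],
)

```text
time_s: 6.65
eef_pos: [0.5502, -0.0178, 0.0754]
ee_rot: [[0.009, 1.0, 0.001], [1.0, -0.009, -0.001], [-0.001, 0.001, -1.0]]
wrist_force: [0.1, 0.4, -2.5]
finger_gap: 0.028
```

Run:
```python
from ov import *
print(ctrl.observe()['eef_pos'])
snap('scene','s5');snap('side','d5');snap('wrist','w5')
C=(.552,.036)
a=ov('s5',C,.0)[210:360,230:430];b=ov('d5',C,.0)[200:350,200:400];c=cv2.imread('pics/w5.png')
r=lambda i:cv2.resize(i,(400,300),interpolation=cv2.INTER_CUBIC)
cv2.imwrite('pics/m5.png',np.vstack([np.hstack([r(a),r(b)]),np.hstack([r(c),r(cv2.imread('pics/d5.png')[200:350,200:400])])]))
```

```text
[ 0.55023372 -0.01783152  0.07539747]
```

View pics/m5.png

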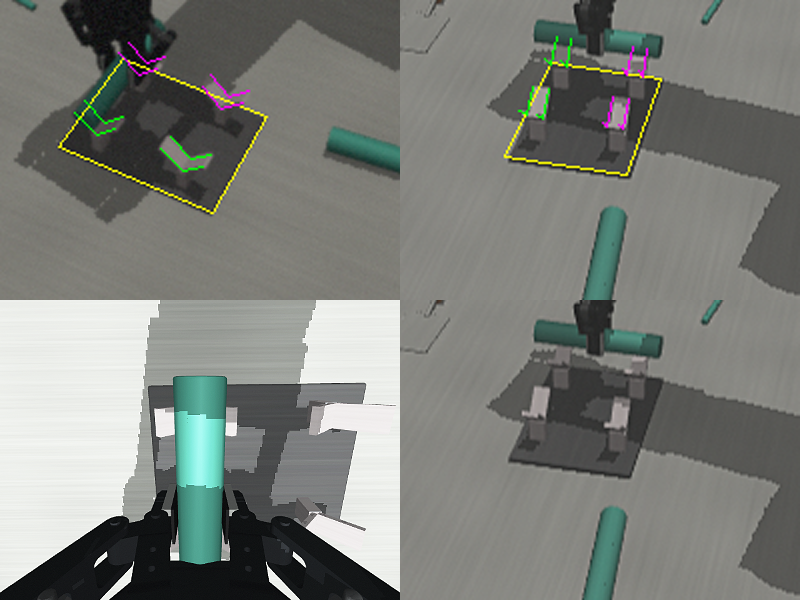

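The bar is centred over the far V: the V spans u 157–237 and the bar sits at 200 in the wrist view. In the side view it spans both V's about centrally. I'll lower it slowly.

Request:
drive_tool(
  moves=[
    [[0,0,-1,0,0,0,1],[0,0,-0.7,0,0,0,1],[0,0,-0.3,0,0,0,1],[0,0,-0.2,0,0,0,1],[0,0,0,0,0,0,1]],
  ],
)

```text
time_s: 7.3
eef_pos: [0.5524, -0.018, 0.0557]
ee_rot: [[0.009, 1.0, 0.007], [1.0, -0.009, -0.002], [-0.002, 0.007, -1.0]]
wrist_force: [-0.1, -0.3, -3.3]
finger_gap: 0.0282
```

Now 2 mm steps until contact, with the 7 mrad tilt taken out.

Request:
drive_tool(
  moves=[
    [[0,0,-0.3,0.002,0.007,-0.009,1],[0,0,-0.2,0,0,0,1],[0,0,-0.1,0,0,0,1],[0,0,0,0,0,0,1]],
  ],
)

```text
time_s: 7.7
eef_pos: [0.5528, -0.0183, 0.05]
ee_rot: [[0.019, 1.0, 0.0], [1.0, -0.019, -0.001], [-0.001, 0.0, -1.0]]
wrist_force: [-1.8, -1.3, 1.1]
finger_gap: 0.0281
```

Request:
drive_tool(
  moves=[
    [[0,0,-0.1,0,0,0.018,1],[0,0,0,0,0,0,1]],
  ],
)

```text
time_s: 7.9
eef_pos: [0.553, -0.0188, 0.0494]
ee_rot: [[-0.001, 1.0, 0.001], [1.0, 0.001, -0.002], [-0.002, 0.001, -1.0]]
wrist_force: [-0.3, -0.2, -3.1]
finger_gap: 0.0277
```

Request:
drive_tool(
  moves=[
    [[0,0,-0.1,0,0,0,1],[0,0,-0.1,0,0,0,1],[0,0,0,0,0,0,1]],
  ],
)

```text
time_s: 8.2
eef_pos: [0.5535, -0.0194, 0.0488]
ee_rot: [[-0.002, 1.0, 0.003], [1.0, 0.002, -0.003], [-0.003, 0.003, -1.0]]
wrist_force: [0.1, -0.5, -3.9]
finger_gap: 0.0279
```

Request:
drive_tool(
  moves=[
    [[-0.1,0,-0.2,0.003,0.003,0,1],[0,0,-0.1,0,0,0,1],[0,0,0,0,0,0,1]],
  ],
)

```text
time_s: 8.5
eef_pos: [0.5538, -0.0201, 0.0481]
ee_rot: [[-0.003, 1.0, 0.003], [1.0, 0.003, -0.001], [-0.001, 0.003, -1.0]]
wrist_force: [-0.4, -0.2, -2.2]
finger_gap: 0.0281
```

Request:
drive_tool(
  moves=[
    [[0,0,-0.3,0,0.003,0,1],[0,0,0,0,0,0,1]],
  ],
)

```text
time_s: 8.7
eef_pos: [0.554, -0.0201, 0.0482]
ee_rot: [[-0.003, 1.0, 0.002], [1.0, 0.003, -0.001], [-0.001, 0.002, -1.0]]
wrist_force: [-0.0, 0.7, -3.1]
finger_gap: 0.0279
```

Request:
drive_tool(
  moves=[
    [[0,0,-0.2,0,0,0,1]],
  ],
)

```text
time_s: 8.8
eef_pos: [0.5544, -0.0202, 0.0477]
ee_rot: [[-0.003, 1.0, 0.003], [1.0, 0.003, -0.002], [-0.002, 0.003, -1.0]]
wrist_force: [-17.6, -0.5, 42.9]
finger_gap: 0.028
```

Firm contact, so the bar is seated. I'll ease off and release partway first.

Request:
drive_tool(
  moves=[
    [[0,0,0,0,0,0,1],[0,0,0,0,0,0,0.3],[0,0,0,0,0,0,0.1],[0,0,0,0,0,0,0],[0,0,0,0,0,0,0]],
  ],
)

```text
time_s: 9.3
eef_pos: [0.5545, -0.0197, 0.0472]
ee_rot: [[-0.004, 1.0, 0.003], [1.0, 0.004, -0.001], [-0.001, 0.003, -1.0]]
wrist_force: [-0.3, -0.2, 0.2]
finger_gap: 0.0423
```

Request:
drive_tool(
  moves=[
    [[0,0,0.5,0,0,0,-0.6],[0,0,2,0,0,0,-0.6],[0,0,3,0,0,0,-1],[0,0,3,0,0,0,-1],[0,0,2,0,0,0,-1]],
  ],
)

```text
time_s: 9.8
eef_pos: [0.5525, -0.0192, 0.1536]
ee_rot: [[-0.004, 1.0, -0.003], [1.0, 0.004, 0.001], [0.001, -0.003, -1.0]]
wrist_force: [0.4, 0.1, -1.0]
finger_gap: 0.0857
```

Run:
```python
from h import *
print(ctrl.observe()['eef_pos'],ctrl.observe()['ee_rot'])
snap('side','d6');snap('wrist','w6')
r=lambda i:cv2.resize(i,(400,300),interpolation=cv2.INTER_CUBIC)
cv2.imwrite('pics/m6.png',np.hstack([r(cv2.imread('pics/w6.png')),r(cv2.imread('pics/d6.png')[200:350,200:400])]))
```

```text
[ 0.55247281 -0.01920999  0.15357073] [[-3.89460704e-03  9.99988822e-01 -2.68117833e-03]
 [ 9.99992265e-01  3.89606395e-03  5.38376112e-04]
 [ 5.48816136e-04 -2.67906083e-03 -9.99996261e-01]]
```

View pics/m6.png

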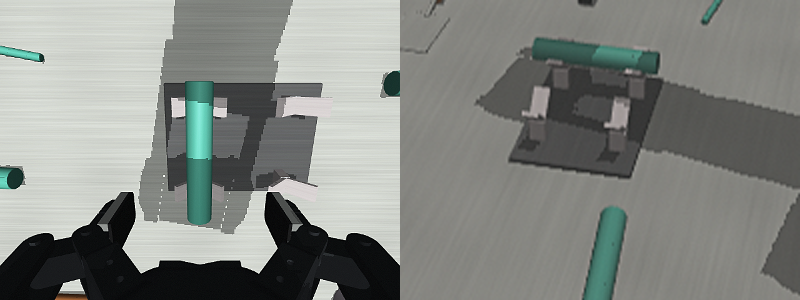

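Bar B lies in both right-hand V's, level and about centred. Now bar A at (0.468, 0.296), yaw 96°.

Request:
drive_tool(
  moves=[
    [[-0.8,3.1,0,0,0,-0.145,-1],[-0.8,3.1,0,0,0,-0.145,-1],[-0.8,3.1,0,0,0,-0.145,-1],[-0.8,3.1,0,0,0,-0.145,-1],[-0.8,3.1,0,0,0,-0.145,-1]],
  ],
)

```text
time_s: 10.4
eef_pos: [0.5118, 0.137, 0.153]
ee_rot: [[0.676, 0.737, -0.001], [0.737, -0.676, -0.001], [-0.001, -0.0, -1.0]]
wrist_force: [0.1, 0.3, 1.0]
finger_gap: 0.0852
```

Request:
drive_tool(
  moves=[
    [[-0.8,3.1,0,0,0,-0.145,-1],[-0.8,3.1,0,0,0,-0.145,-1],[-0.8,3.1,0,0,0,-0.145,-1],[-0.8,3.1,0,0,0,-0.145,-1],[-0.8,3.1,0,0,0,-0.145,-1]],
  ],
)

```text
time_s: 10.9
eef_pos: [0.4685, 0.297, 0.1505]
ee_rot: [[0.997, 0.083, -0.004], [0.083, -0.997, 0.0], [-0.004, -0.0, -1.0]]
wrist_force: [0.3, -0.6, 1.1]
finger_gap: 0.0852
```

Request:
drive_tool(
  moves=[
    [[0,0,0,0,0,0,-1]],
  ],
)

```text
time_s: 11.0
eef_pos: [0.4672, 0.2998, 0.1498]
ee_rot: [[0.997, 0.079, -0.005], [0.079, -0.997, 0.001], [-0.005, -0.001, -1.0]]
wrist_force: [0.1, -1.0, 0.8]
finger_gap: 0.0855
```

```bash
python3 cen.py w7; python3 -c "
from h import *
a=px2w('w6',(320,128),.061);b=px2w('w6',(320,357),.061);print(a,b,(a+b)/2)"
```

```text
[0.46715059 0.29978603 0.1497895 ] [ 0.997  0.079 -0.005] [-0.005  0.001 -1.   ] 0.08546346361678872
[ 301  136   40  200 7087] 89.64191436767578 [0.4682 0.2964 0.015 ] [array([0.4475, 0.3718]), array([0.4757, 0.3742]), array([0.4928, 0.2071]), array([0.4593, 0.2041])]
[ 0.4750154  -0.02045867  0.061     ] [ 0.64355676 -0.01959334  0.061     ] [ 0.55928608 -0.02002601  0.061     ]
```

Request:
drive_tool(
  moves=[
    [[0.1,-0.5,-4,-0.001,-0.005,0.015,-1],[0,0,-4,0,0,0,-1],[0,0,-2,0,0,0,-1],[0,0,-1,0,0,0,-1],[0,0,0,0,0,0,-1]],
  ],
)

```text
time_s: 11.55
eef_pos: [0.469, 0.29, 0.0358]
ee_rot: [[0.994, 0.111, 0.001], [0.111, -0.994, -0.002], [0.001, 0.002, -1.0]]
wrist_force: [-0.6, 1.0, 0.2]
finger_gap: 0.0857
```

Request:
drive_tool(
  moves=[
    [[0,0.4,-1.5,0,0,-0.008,-1],[0,0,-0.8,0,0,0,-1],[0,0,-0.2,0,0,0,-1],[0,0,0,0,0,0,-1]],
  ],
)

```text
time_s: 11.95
eef_pos: [0.4707, 0.2943, 0.0112]
ee_rot: [[0.995, 0.104, 0.004], [0.104, -0.995, -0.001], [0.004, 0.001, -1.0]]
wrist_force: [1.3, 0.4, -0.5]
finger_gap: 0.0859
```

Request:
drive_tool(
  moves=[
    [[-0.2,0,-0.8,-0.001,0.004,0,-1],[0,0,-0.1,0,0,0,-1],[0,0,0,0,0,0,-1]],
  ],
)

```text
time_s: 12.25
eef_pos: [0.469, 0.2946, 0.0024]
ee_rot: [[0.995, 0.104, 0.001], [0.104, -0.995, -0.001], [0.001, 0.001, -1.0]]
wrist_force: [0.0, -0.0, 0.6]
finger_gap: 0.0854
```

Request:
drive_tool(
  moves=[
    [[0,0,0,0,0,0,0],[0,0,0,0,0,0,0],[0,0,0,0,0,0,0.2]],
  ],
  newtons=40,
)

```text
time_s: 12.55
eef_pos: [0.4692, 0.2946, 0.0028]
ee_rot: [[0.995, 0.104, 0.002], [0.104, -0.995, -0.001], [0.002, 0.001, -1.0]]
wrist_force: [0.1, -0.3, 0.3]
finger_gap: 0.0439
```

Request:
drive_tool(
  moves=[
    [[0,0,0,0,0,0,1],[0,0,0,0,0,0,1],[0,0,0,0,0,0,1]],
  ],
)

```text
time_s: 12.85
eef_pos: [0.4695, 0.2947, 0.0032]
ee_rot: [[0.995, 0.104, 0.002], [0.104, -0.995, -0.001], [0.002, 0.001, -1.0]]
wrist_force: [-0.4, 0.1, -0.8]
finger_gap: 0.0285
```

Gripped. Lifting.

Request:
drive_tool(
  moves=[
    [[0,0,1,0,0,0,1],[0,0,2,0,0,0,1],[0,0,3,0,0,0,1],[0,0,4,0,0,0,1],[0,0,4,0,0,0,1]],
  ],
  newtons=60,
)

```text
time_s: 13.35
eef_pos: [0.4652, 0.2928, 0.1438]
ee_rot: [[0.995, 0.104, -0.009], [0.104, -0.995, -0.006], [-0.009, 0.005, -1.0]]
wrist_force: [1.6, 0.9, -2.7]
finger_gap: 0.0279
```

```bash
python3 cen.py w8
python3 - <<'E'
from h import *
o=ctrl.observe(); im=cv2.imread('pics/w8.png'); h=cv2.cvtColor(im,cv2.COLOR_BGR2HSV); m=cv2.inRange(h,(75,90,50),(95,255,255))
r=np.where(m[:,320]>0)[0]; v=r.min(); p=px2w('w8',(320,v),o['eef_pos'][2]+.012); print(v,(p-o['eef_pos'])@-o['ee_rot'][:,1])
E
```

```text
[0.46523269 0.29283162 0.14375199] [ 0.995  0.104 -0.009] [-0.009 -0.006 -1.   ] 0.027856465870611902
[  278   119    86   304 22700] 90.0 [0.4688 0.2608 0.015 ] [array([0.4262, 0.3735]), array([0.4868, 0.3798]), array([0.5247, 0.1132]), array([0.4451, 0.1042])]
119 0.07794984219358865
```

Request:
drive_tool(
  moves=[
    [[0.8,-2,0,0.006,-0.009,0.146,1],[0.8,-2,0,0,0,0.146,1],[0.8,-2,0,0,0,0.146,1],[0.8,-2,0,0,0,0.146,1],[0.8,-2,0,0,0,0.146,1]],
  ],
)

```text
time_s: 13.9
eef_pos: [0.5078, 0.1931, 0.1568]
ee_rot: [[0.657, 0.753, 0.008], [0.753, -0.658, 0.014], [0.016, -0.003, -1.0]]
wrist_force: [1.0, -0.8, -3.2]
finger_gap: 0.0283
```

Request:
drive_tool(
  moves=[
    [[0.8,-2,0,0,0,0.146,1],[0.8,-2,0,0,0,0.146,1],[0.8,-2,0,0,0,0.146,1],[0.8,-2,0,0,0,0.146,1],[0.8,-2,0,0,0,0.145,1]],
  ],
)

```text
time_s: 14.4
eef_pos: [0.548, 0.0887, 0.1585]
ee_rot: [[-0.032, 0.999, -0.003], [0.999, 0.032, 0.016], [0.016, -0.003, -1.0]]
wrist_force: [-0.6, 0.8, -3.4]
finger_gap: 0.0279
```

Request:
drive_tool(
  moves=[
    [[0,0,0,0,0,0,1]],
  ],
)

```text
time_s: 14.5
eef_pos: [0.5486, 0.0866, 0.1587]
ee_rot: [[-0.036, 0.999, -0.003], [0.999, 0.036, 0.015], [0.016, -0.003, -1.0]]
wrist_force: [-0.4, 0.5, -3.0]
finger_gap: 0.0283
```

Request:
drive_tool(
  moves=[
    [[0,0.4,-2,-0.015,-0.003,-0.034,1],[0,0,-3,0,0,0,1],[0,0,-2,0,0,0,1],[0,0,-1,0,0,0,1],[0,0,0,0,0,0,1]],
  ],
)

```text
time_s: 15.0
eef_pos: [0.5479, 0.0918, 0.0782]
ee_rot: [[0.011, 1.0, 0.002], [1.0, -0.011, 0.001], [0.001, 0.002, -1.0]]
wrist_force: [0.0, -0.3, -1.5]
finger_gap: 0.028
```

Request:
drive_tool(
  moves=[
    [[0,-0.1,-1,-0.001,0.002,0.012,1],[0,0,-0.8,0,0,0,1],[0,0,-0.3,0,0,0,1],[0,0,-0.2,0,0,0,1],[0,0,0,0,0,0,1]],
  ],
)

```text
time_s: 15.5
eef_pos: [0.549, 0.0912, 0.056]
ee_rot: [[-0.001, 1.0, 0.003], [1.0, 0.001, -0.0], [-0.0, 0.003, -1.0]]
wrist_force: [0.3, -0.2, -2.8]
finger_gap: 0.0281
```

Run:
```python
from h import *
print(ctrl.observe()['eef_pos'])
snap('scene','s9');snap('wrist','w9')
r=lambda i:cv2.resize(i,(400,300),interpolation=cv2.INTER_CUBIC)
cv2.imwrite('pics/m9.png',np.hstack([r(cv2.imread('pics/w9.png')),r(cv2.imread('pics/s9.png')[200:350,230:430])]))
```

```text
[0.54898948 0.09116713 0.05601047]
```

View pics/m9.png

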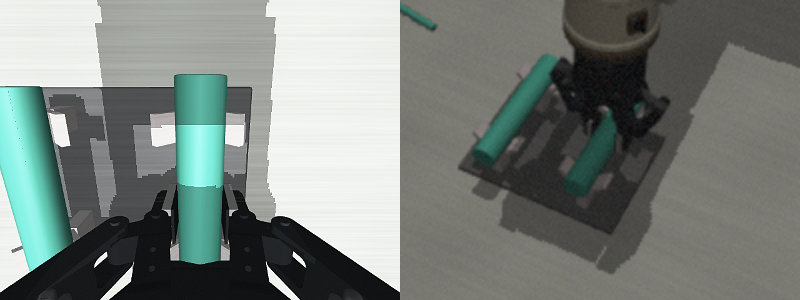

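Bar A is centred over the left V's: the V spans u 150–245 and the bar sits at 200. I'll lower it gently.

Request:
drive_tool(
  moves=[
    [[0,0,-0.2,0,0.003,0,1],[0,0,-0.2,0,0,0,1],[0,0,-0.1,0,0,0,1]],
  ],
)

```text
time_s: 15.9
eef_pos: [0.5496, 0.0911, 0.0517]
ee_rot: [[-0.001, 1.0, 0.001], [1.0, 0.001, -0.0], [-0.0, 0.001, -1.0]]
wrist_force: [0.4, 0.0, -3.3]
finger_gap: 0.0283
```

Request:
drive_tool(
  moves=[
    [[0,0,-0.15,0,0,0,1],[0,0,-0.1,0,0,0,1]],
  ],
)

```text
time_s: 16.1
eef_pos: [0.5499, 0.0907, 0.0502]
ee_rot: [[-0.001, 1.0, 0.002], [1.0, 0.001, -0.001], [-0.001, 0.002, -1.0]]
wrist_force: [-7.2, -4.2, 15.4]
finger_gap: 0.0283
```

Request:
drive_tool(
  moves=[
    [[0,-0.05,-0.1,0,0,0,1]],
  ],
)

```text
time_s: 16.2
eef_pos: [0.5502, 0.0901, 0.0498]
ee_rot: [[-0.001, 1.0, 0.003], [1.0, 0.001, -0.001], [-0.001, 0.003, -1.0]]
wrist_force: [-2.1, 0.9, 3.0]
finger_gap: 0.0281
```

Request:
drive_tool(
  moves=[
    [[0,-0.05,-0.1,0,0,0,1]],
  ],
)

```text
time_s: 16.3
eef_pos: [0.5503, 0.0898, 0.0495]
ee_rot: [[-0.001, 1.0, 0.004], [1.0, 0.001, -0.001], [-0.001, 0.004, -1.0]]
wrist_force: [-8.8, 5.2, 14.8]
finger_gap: 0.0281
```

Request:
drive_tool(
  moves=[
    [[0,0.02,-0.1,0,0.004,0,1]],
  ],
)

```text
time_s: 16.4
eef_pos: [0.5503, 0.0899, 0.0494]
ee_rot: [[-0.001, 1.0, -0.0], [1.0, 0.001, -0.001], [-0.001, -0.0, -1.0]]
wrist_force: [-9.9, -4.5, 18.4]
finger_gap: 0.028
```

Seated. Releasing in stages.

Request:
drive_tool(
  moves=[
    [[0,0,0,0,0,0,1],[0,0,0,0,0,0,0.3],[0,0,0,0,0,0,0.1],[0,0,0,0,0,0,0],[0,0,0,0,0,0,0]],
  ],
)

```text
time_s: 16.9
eef_pos: [0.5505, 0.09, 0.0497]
ee_rot: [[-0.002, 1.0, 0.001], [1.0, 0.002, -0.001], [-0.001, 0.001, -1.0]]
wrist_force: [-0.1, 0.3, 0.1]
finger_gap: 0.0424
```

Request:
drive_tool(
  moves=[
    [[0,0,0.5,0,0,0,-0.6],[0,0,2,0,0,0,-0.6],[0,0,3,0,0,0,-1],[0,0,4,0,0,0,-1],[0,0,4,0,0,0,-1]],
  ],
)

```text
time_s: 17.4
eef_pos: [0.5474, 0.0898, 0.1847]
ee_rot: [[-0.001, 1.0, -0.009], [1.0, 0.001, -0.001], [-0.001, -0.009, -1.0]]
wrist_force: [1.1, 0.7, 1.0]
finger_gap: 0.0855
```

Request:
drive_tool(
  moves=[
    [[-2,0,3,0,0,0,-1],[-2,0,3,0,0,0,-1],[-1,0,1,0,0,0,-1],[0,0,0,0,0,0,-1],[0,0,0,0,0,0,-1]],
  ],
)

```text
time_s: 17.9
eef_pos: [0.497, 0.0899, 0.264]
ee_rot: [[-0.001, 1.0, 0.001], [1.0, 0.001, -0.001], [-0.001, 0.001, -1.0]]
wrist_force: [1.4, -0.2, -0.2]
finger_gap: 0.0853
```

Run:
```python
from h import *
print(ctrl.observe()['eef_pos'])
snap('scene','s10');snap('side','d10');snap('wrist','w10')
r=lambda i:cv2.resize(i,(400,300),interpolation=cv2.INTER_CUBIC)
cv2.imwrite('pics/m10.png',np.vstack([np.hstack([r(cv2.imread('pics/w10.png')),r(cv2.imread('pics/s10.png')[200:350,230:430])]),np.hstack([r(cv2.imread('pics/d10.png')[200:320,220:380]),r(cv2.imread('pics/s10.png'))])]))
```

```text
[0.49701433 0.08985039 0.26404226]
```

View pics/m10.png

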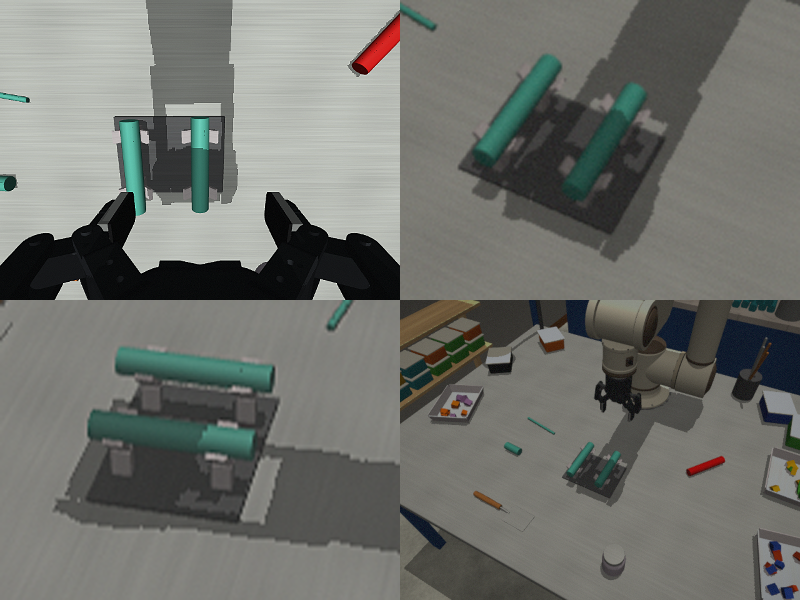

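Both bars lie level across both V's of their pair, in the wrist view at (130,167) and (200,165). Nothing else has moved and the gripper is clear, so I'm handing in.

```bash
python3 -c "
from station import ctrl
print(ctrl.hand_in())"
```

```text
the job is handed in; nothing more can be done
None
```

Both full-size teal bars are in the steel rest, one in each pair of V-notches, and the job was handed in at about 18 s of the 58 s limit. The last pictures show each bar level across both of its V's. The gripper is clear of everything, and the stub, cane and red bar have not moved.

Three points from the run:

- **First grasp failed:** on the first bar the fingers closed too high and slipped over the top, pressing on the bar with about 36 N. The next close still sat slightly high. I went lower, gripped it cleanly and lifted it; no damage showed in the pictures.
- **Contact force on seating:** pressing to confirm contact, the first bar briefly read about 43 N at the wrist. That force went through the held bar, and I eased off before letting go. The second bar read about 18 N. Both were already in contact with the V's when released, so neither dropped.
- **Centring:** the first bar, in the right-hand place, sits an estimated 4–7 mm off-centre along its length. By the tool position, the second is within about 2 mm of centre. All bar ends reach past the V's.

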